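# Seat a stem thermometer in a heat sink's blind bore

### The arm

A 6-joint arm with a two-finger parallel gripper is mounted at the origin on the work surface. World frame = base frame: x ahead of the robot, y to its left, z up, the work surface at z = 0. Lengths are in m, angles in rad, forces in N, time in s.
With the tool pointing down it reaches from about 0.35 to 0.95 m from the base axis. Payload 17.4 kg.
Tool frame: the origin (TCP) lies midway between the tips of the shut fingers; the grasp point (between the pads) lies 19 mm behind it; z points along the fingers, y is the direction in which the jaws open and shut (so a half turn about z gives the same grasp; the last joint's range is limited). The gripper opens to 93 mm and grips with 3 to 60 N. Pads are 15 mm wide; open, the fingers measure 128 mm over their backs; the gripper's body (75 mm by 188 mm) begins 65 mm behind the grasp point.
Start: joints at [1.133, 0.116, 1.442, -0, 1.584, -0.038], TCP at [0.263, 0.622, 0.219] pointing down, gripper open.
Joint ranges: [-2.83, 2.83], [-0.83, 2.19], [0.07, 2.5], [-1.14, 4.28], [0.01, 3], [-2.97, 2.97]. Speed limits (rad/s): [1.89, 1.89, 2.22, 3.14, 3.14, 3.14].

### API

Orientations are given as [roll, pitch, yaw] about the fixed x, y, z axes, in that order (R = Rz(yaw) Ry(pitch) Rx(roll)).
In Python, from cell import * gives the robot as it stands. The module is installed in compiled form; this text tells all that it offers.
- The arm moves only by the tool arm_command, never from a script. Its arguments are lists of equal length, an entry for each row: "rotation": the turn, a rotation vector about the world's x, y, z in degrees, a list of three; "offset": the shift along the world's x, y, z in mm, a list of three; "grip": the finger opening in mm, from 0 to 93. In form: {"rotation": [[ax, ay, az], ...], "offset": [[dx, dy, dz], ...], "grip": [grip, ...]}. A call has 1 to 10 rows; each row shifts and turns the commanded pose from where the row before left it; what a row does not reach is not made up. A row lasts 1/8 s, in which the tool goes at most 62.5 mm and 10.7 degrees, less where a joint would pass 70% of its speed; a pose out of reach is approached as far as the arm can. A call is refused whole if a number of a shift passes 62.5 or a number of a turn 10.7, either way. A call with a gripper value outside its range is refused whole. The fingers move at their own pace and stop on an object; "grip_force" is the grip in N (left out, the last holds). Time passes only in rows, so rows that do not move let the fingers close. It gives the time, the measured TCP pose, the force and the opening at its end, in the units of the state.
- observe(): the state, without advancing time (a new reading comes with each control period).
- snapshot(name): name is "scene" or "top" or "wrist"; returns a dict with "pixels" (400x640x3 uint8, red, green, blue), "range_z" (400x640 float32, m along the optical axis (not along the pixel's ray), 0 where there is no reading), "intrinsics" (3x3 intrinsics, pixels), "position" and "orientation" of the camera in the world. Camera axes: x right, y down, z forward; pixel columns grow to the right and rows downward; lengths in m; the calibration is good to about 2 mm. A picture is of the moment at which its call begins.
- close_job(): hands the job in, once; it reports no verdict.
The state is a dict: "time_s": time; "joint_pos": joint angles; "qvel": joint speeds; "tau": joint torques, N m; "tool_pos": TCP position; "eef_rot": TCP orientation; "ft_force": force on the tool from outside, world axes, zero at the start; "ft_torque": the same for the moment, N m; "grip_width": finger opening in m.
Only numpy, scipy, OpenCV 4.12 (cv2) and the standard library are available. Lean on these libraries where they do the work, as an engineer would, in place of code of your own. Each camera call takes 0.05 s, during which the arm holds its last target. There are 200 camera calls.

### The job

Take the stem thermometer out of its stand, lower its stem into the bore in the amplifier's heat sink, and press it on down through its stiff sliding collar until the stem is firmly on the bottom of the bore, so that the collar is left flush on the heat sink and marks the depth. Go gently: the glass inside does not stand hard pressing once the stem has bottomed. Let go and leave it standing there, and leave the other things on the bench where they are.

Things in the scene. Friction and masses are not known exactly. Their poses are not given: they have to be found in the camera images.
- thermo_head (a point): Centre of the stem thermometer's grip, a grey round grip 32 mm in diameter and 42 mm tall with a white dial face on top. It lies on the stem's axis, 21 mm above the steel flange (54 mm in diameter, 6 mm thick) under the grip, 21 mm below the dial face, 117 mm above the stem's tip; z points from tip to dial. Fingers that slip down the grip come to bear on the flange.
- collar (a joint): Height in m of the brass stop collar (28 mm in diameter, 12 mm tall) above its starting place on the stem, 0 to 0.060; at 0 its underside is 16 mm above the tip. It slides with a stiff drag of about 5 N and stays where left. The thermometer hangs in its stand by it. It cannot enter the bore: it meets the heat sink when 16 mm of stem is in; from there the stem must be pushed through it.
- collar_foot (a point): Centre of the collar's underside, on the stem's axis; z points along the stem to the dial.
- thermo: The stem thermometer, loose, about 150 g, 138 mm long, upright in one of the two grey stands (which place varies). Below its flange is a steel stem, 10 mm in diameter and 90 mm long; the last 4 mm taper to 5 mm. Origin: the stem's tip; z points to the dial.
- bore (a point): Centre of the bore's mouth, level with the heat sink's flat top; z up. The bore is vertical, 11.5 mm in diameter, slightly chamfered and blind: its flat bottom lies 24 to 52 mm below the mouth, different every time and not measured, so it must be felt. The heat sink is a bare aluminium block with fins on two sides, 68 x 90 x 60 mm, its top 64 mm above the bench.
- module: Amplifier module, fixed to the bench: a green circuit board, 120 x 150 x 4 mm, carrying the heat sink in its middle and low parts (up to 26 mm high) around it. Origin under the board's centre, y along its 150 mm side; the bore lies 15 mm to +y of the origin.
- stand_a: Fixed grey block, 56 x 56 x 60 mm, with a vertical 16 mm hole in its middle in which the thermometer hangs: the collar lies on its top face, 16 mm of stem below it. Origin under its centre.
- stand_b: The same kind of block, holding the nut driver. Origin under its centre.
- nutdriver: Loose nut driver standing in the other grey stand, rubber handle 28 mm in diameter, top 125 mm above the bench; not to be disturbed. Origin at its lower end.
- spool: Loose spool of solder, 54 mm in diameter, 44 mm tall, standing between the stands; not to be disturbed. Origin under its centre.
- capacitor: Loose black capacitor can, 25 mm in diameter, 32 mm tall, standing on the circuit board; not to be disturbed. Origin under its centre.
- flux: Loose amber jar, 34 mm in diameter, 60 mm tall; not to be disturbed. Origin under its centre.
- meter: Loose yellow multimeter lying flat, 75 x 150 x 40 mm; not to be disturbed. Origin under its centre.
- screwdriver: Loose screwdriver lying on the bench; not to be disturbed.
There are look-alikes about, which are no part of the job. What is shaped like the stand_a but green, pink or purple is not meant.

How it is judged:
By the outcome, as a careful person would: the job done as asked, in the order asked, and still so for the second after the job is handed in, with the robot touching nothing.
It also fails if it takes over 50 s, if anything falls off the work surface, if the arm or the gripper's body presses on something with over 40 N, if the wrist force passes 120 N, or if a joint passes its speed limit or range.

## Working session

There is one attempt and no reset: what is moved stays moved. The work goes in short steps, Python scripts to look and compute and a tool call to move; the robot and the scene stay as the last step left them, time stands still between calls to the robot, and variables do not carry over. Pictures are saved under pics/ and viewed, about 8 in all and at most 12, crops included, and the job is handed in when it is done.

Besides the shell and the picture viewer there is one more tool, called after "Call:" as name(argument=value, ...) on one line, values as JSON. arm_command: Moves the arm, as the interface text tells. Its arguments: {"type":"object","properties":{"rotation":{"type":"array"},"offset":{"type":"array"},"grip":{"type":"array"},"grip_force":{"type":"number"}},"required":["rotation","offset","grip"]}

```bash
mkdir -p pics
cat > h.py <<'E'
from cell import *
import numpy as np, cv2
def snap(n,f=None):
    s=snapshot(n)
    np.savez('last_%s.npz'%n,**{k:np.array(v) for k,v in s.items()})
    if f: cv2.imwrite('pics/'+f,s['pixels'][:,:,::-1])
    return s
def load(n): return dict(np.load('last_%s.npz'%n))
def R(s):
    o=np.array(s['orientation'],float)
    if o.shape==(3,3): return o
    from scipy.spatial.transform import Rotation as Q
    return Q.from_euler('xyz',o).as_matrix() if o.size==3 else Q.from_quat(o).as_matrix()
def pt(s,u,v,z=None,w=1):
    K=np.array(s['intrinsics']);p=np.array(s['position'])
    d=np.linalg.inv(K)@[u,v,1]
    if z is None:
        r=s['range_z'][int(v)-w:int(v)+w+1,int(u)-w:int(u)+w+1];r=np.median(r[r>0]) if (r>0).any() else np.nan
        return p+R(s)@(d*r)
    d=R(s)@d
    return p+d*(z-p[2])/d[2]
E
python3 - <<'E'
from h import *
for n in('scene','top'):
    s=snap(n,n+'.png');print(n,s['position'],s['orientation'])
o=observe();print(o)
E
```

```text
scene [1.1937839  0.09049833 0.62460553] [-2.2181845   0.01697506  1.73499779]
top [ 0.444951   -0.02574057  0.91877843] [-3.01590107e+00  1.33560145e-04 -1.57798746e+00]
{'time_s': 0.1, 'joint_pos': array([ 1.13319410e+00,  1.16415155e-01,  1.44218818e+00,  1.64074783e-05,
        1.58403129e+00, -3.78022429e-02]), 'qvel': array([-6.07193146e-04, -6.99366630e-04, -4.71588226e-03, -2.57368727e-04,
       -6.12907422e-05,  5.52065685e-04]), 'tau': array([ 6.68252087e-04, -7.22888803e+01, -6.23873091e+01,  7.80746411e-02,
        2.26143224e-02, -7.82406732e-05]), 'tool_pos': array([0.26265696, 0.62159324, 0.21800082]), 'eef_rot': array([-3.14055204e+00, -5.57741262e-05,  2.74179285e+00]), 'ft_force': array([-0.24225776,  0.61259061, -0.1002425 ]), 'ft_torque': array([ 0.0282689 , -0.0368034 , -0.01586036]), 'grip_width': 0.0927328254204613}
```

View pics/scene.png

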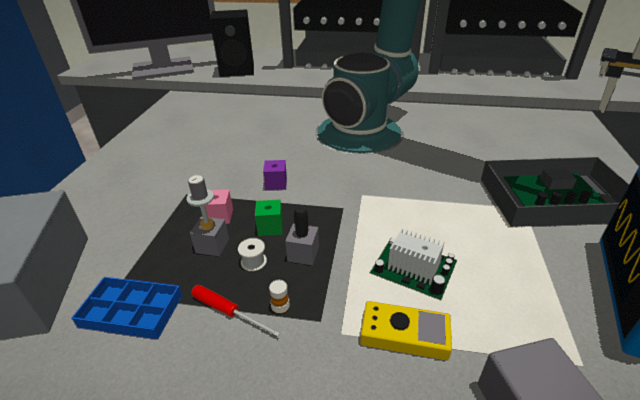

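View pics/top.png

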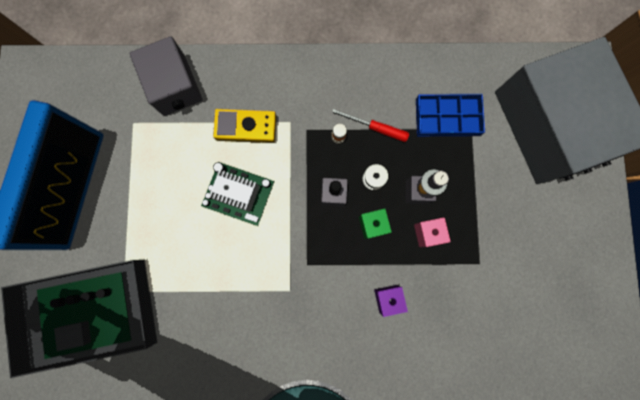

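The pictures show these candidates for the thermometer's stand:
- Grey block with thermometer: scene (209,237), top (423,188). This is the one I choose.
- Grey block with nut driver: scene (302,243).
- Pink (220,205), green (268,217) and purple (275,175) blocks: decoys.

The heat sink bore is near top (227,187). Next I'll enlarge both.

Run:
```python
from h import *
t=load('top');s=load('scene')
def c(i,x,y,w,h,k): return cv2.resize(i[y:y+h,x:x+w],None,fx=k,fy=k,interpolation=cv2.INTER_CUBIC)
a=c(t['pixels'],195,150,80,80,5);b=c(t['pixels'],400,155,80,80,5);d=c(s['pixels'],170,165,80,100,5)[:400,:400]
e=c(s['pixels'],370,220,100,50,4);
im=np.hstack([a,b]);e2=np.zeros((200,800,3),np.uint8);e2[:,:400]=e
e2[:,400:]=c(s['pixels'],170,165,100,50,4)
cv2.imwrite('pics/crop.png',np.vstack([im,e2])[:,:,::-1])
K=t['intrinsics'];print(K)
for nm,S,l in(('top',t,[(227,187),(235,185),(441,178),(423,190),(417,193),(376,177),(336,187),(339,134)]),('scene',s,[(197,181),(424,248),(209,240)])):
    for p in l: print(nm,p,pt(S,*p).round(4))
```

```text
[[374.14143641   0.         316.24279674]
 [  0.         374.14143641 203.00493968]
 [  0.           0.           1.        ]]
top (227, 187) [0.595  0.1844 0.0456]
top (235, 185) [0.5964 0.1616 0.0636]
top (441, 178) [ 0.5865 -0.2761  0.1828]
top (423, 190) [ 0.5801 -0.2711  0.0724]
top (417, 193) [ 0.5753 -0.2606  0.0594]
top (376, 177) [ 0.6165 -0.1687  0.0452]
top (336, 187) [ 0.5796 -0.0691  0.1253]
top (339, 134) [ 0.7178 -0.0815  0.0602]
scene (197, 181) [ 0.5946 -0.266   0.1827]
scene (424, 248) [0.5852 0.1861 0.0565]
scene (209, 240) [ 0.6161 -0.2594  0.0465]
```

View pics/crop.png

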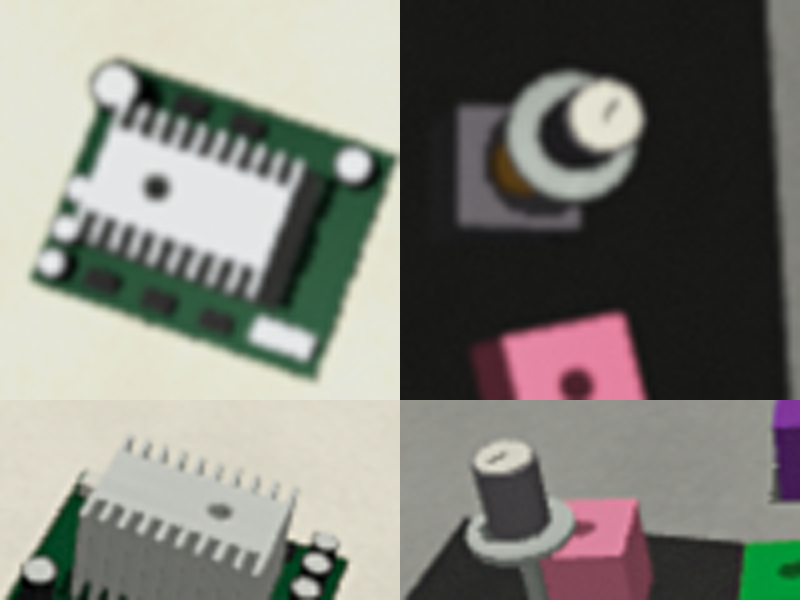

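Run:
```python
from h import *
t=load('top');s=load('scene')
print('bore',pt(t,226,187.4,.064),pt(s,425,248,.064))
print('dial',pt(t,441.2,178,.182),pt(s,195.75,179.3,.182))
```

```text
bore [0.59087579 0.18224912 0.064     ] [0.59301248 0.18680305 0.064     ]
dial [ 0.58669369 -0.27679776  0.182     ] [ 0.58830794 -0.27149294  0.182     ]
```

Call:
arm_command(rotation=[[0, 0, 0], [0, 0, 0], [0, 0, 0], [0, 0, 0], [0, 0, 0], [0, 0, 0], [0, 0, 0], [0, 0, 0]], offset=[[18, -50, 20], [18, -50, 20], [18, -50, 20], [18, -50, 0], [18, -50, 0], [18, -50, 0], [18, -50, 0], [18, -50, 0]], grip=[93, 93, 93, 93, 93, 93, 93, 93])

```text
time_s: 1.1
tool_pos: [0.4069, 0.2201, 0.2785]
eef_rot: [3.142, 0.0, 2.742]
ft_force: [0.9, -0.3, -0.0]
grip_width: 0.0927
```

Call:
arm_command(rotation=[[0, 0, 0], [0, 0, 0], [0, 0, 0], [0, 0, 0], [0, 0, 0]], offset=[[50, -12, 0], [50, -12, 0], [50, -11, 0], [35, 0, 0], [0, 0, 0]], grip=[93, 93, 93, 93, 93])

```text
time_s: 1.72
tool_pos: [0.5931, 0.1863, 0.2769]
eef_rot: [-3.14, -0.002, 2.741]
ft_force: [-1.1, -1.2, 0.4]
grip_width: 0.093
```

Run:
```python
from h import *
s=snap('wrist','w1.png');print(s['position'],s['orientation'],s['intrinsics'],observe()['tool_pos'])
K=s['intrinsics'];p=K@R(s).T@(np.array([.592,.1845,.064])-s['position']);print(p[:2]/p[2])
```

```text
[0.51987518 0.21572393 0.44256763] [2.85108359e+00 8.50819037e-04 1.16994453e+00] [[306.4694473    0.         318.82037372]
 [  0.         306.4694473  199.40006566]
 [  0.           0.           1.        ]] [0.59210168 0.18655728 0.27753347]
[318.59492435 173.03541897]
```

View pics/w1.png

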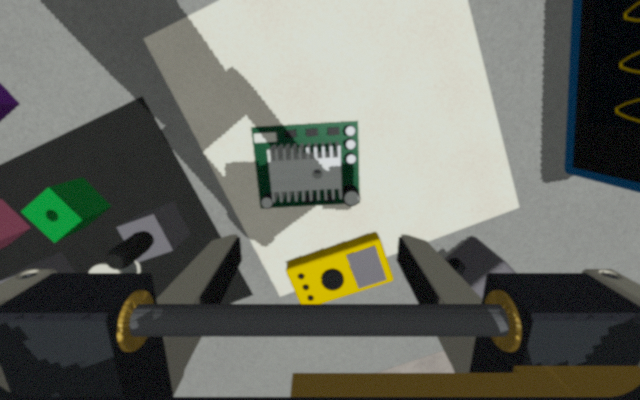

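The wrist view shows the bore at about (318,173), which agrees with the earlier estimate. I'll refine it in code and move on to the thermometer.

Run:
```python
from h import *
s=load('wrist')
g=cv2.cvtColor(s['pixels'],cv2.COLOR_RGB2GRAY)[164:183,308:329].astype(float)
print(g.astype(int))
w=np.clip(70-g,0,None);w[:4]=0;w[15:]=0;w[:,:4]=0;w[:,17:]=0
y,x=np.mgrid[164:183,308:329];u,v=(x*w).sum()/w.sum(),(y*w).sum()/w.sum()
print(u,v,pt(s,u,v,.064))
```

```text
[[113 113 112 115 112 114 114 113 113 115 126 144 162 181 202 213 216 218
  218 216 218]
 [113 111 114 113 115 111 114 112 111 114 117 121 129 158 192 209 216 217
  217 218 214]
 [114 111 112 112 112 114 113 112 111 110 113 116 118 145 182 203 215 216
  217 214 208]
 [112 113 112 111 112 112 111 112 112 113 112 113 113 129 161 190 205 212
  215 211 191]
 [112 112 111 110 112 111 107 106 105 102 106 102 110 115 136 164 187 202
  211 208 188]
 [110 114 108 108 110 107  99  91  87  84  85  94 104 108 119 136 156 181
  197 199 188]
 [114 110 111 109 106  96  82  72  61  63  64  76  88 100 111 116 129 145
  162 173 169]
 [112 113 111 109 102  90  72  53  47  50  53  58  72  94 103 112 111 119
  127 136 134]
 [111 111 112 107  96  87  72  62  56  54  54  60  72  85 100 106 114 113
  114 115 115]
 [113 114 109 107  96  85  77  70  68  70  69  71  78  88 100 107 110 111
  112 110 112]
 [111 113 111 103  94  87  84  83  79  80  78  83  83  90  99 108 111 112
  113 110 112]
 [109 108 110 106  99  89  84  81  81  82  85  85  86  94 100 106 112 113
  110 110 111]
 [112 113 109 107 101  97  88  85  86  85  85  86  88  98 104 109 111 110
  111 110 112]
 [114 112 112 109 105 102  93  91  87  86  90  89  94 103 109 113 112 112
  113 113 110]
 [113 113 114 112 109 109 106 100  96  99  94 101 103 107 112 112 111 114
  113 112 111]
 [111 114 111 112 110 110 107 105 105 104 108 108 109 109 112 111 114 111
  111 112 113]
 [110 109 110 111 110 109 110 109 110 111 110 112 113 111 110 112 111 112
  114 115 111]
 [112 110 110 114 108 112 109 111 111 111 113 113 114 112 110 113 111 110
  111 111 113]
 [111 112 112 111 111 113 113 111 109 111 112 108 113 112 112 113 110 110
  113 115 114]]
316.92134831460675 171.26966292134833 [0.58910512 0.18344646 0.064     ]
```

Call:
arm_command(rotation=[[0, 0, 0], [0, 0, 0], [0, 0, 0], [0, 0, 0], [0, 0, 0], [0, 0, 0], [0, 0, 0], [0, 0, 0], [0, 0, 0], [0, 0, 0]], offset=[[0, -50, 0], [0, -50, 0], [0, -50, 0], [0, -50, 0], [0, -50, 0], [0, -50, 0], [0, -50, 0], [0, -50, 0], [-5, -58, 0], [0, 0, 0]], grip=[93, 93, 93, 93, 93, 93, 93, 93, 93, 93])

```text
time_s: 3.02
tool_pos: [0.5855, -0.2736, 0.2784]
eef_rot: [-3.141, -0.001, 2.739]
ft_force: [0.5, 1.0, 0.2]
grip_width: 0.093
```

Run:
```python
from h import *
s=snap('wrist','w2.png');print(s['position'],observe()['tool_pos'])
K=s['intrinsics'];p=K@R(s).T@(np.array([.5875,-.274,.182])-s['position']);print(p[:2]/p[2])
i=s['pixels'][100:250,220:420];cv2.imwrite('pics/w2.png',cv2.resize(i,None,fx=4,fy=4)[:,:,::-1])
```

```text
[ 0.51196632 -0.2440746   0.44391948] [ 0.58590307 -0.27182329  0.27864704]
[321.03876825 202.07162732]
```

View pics/w2.png

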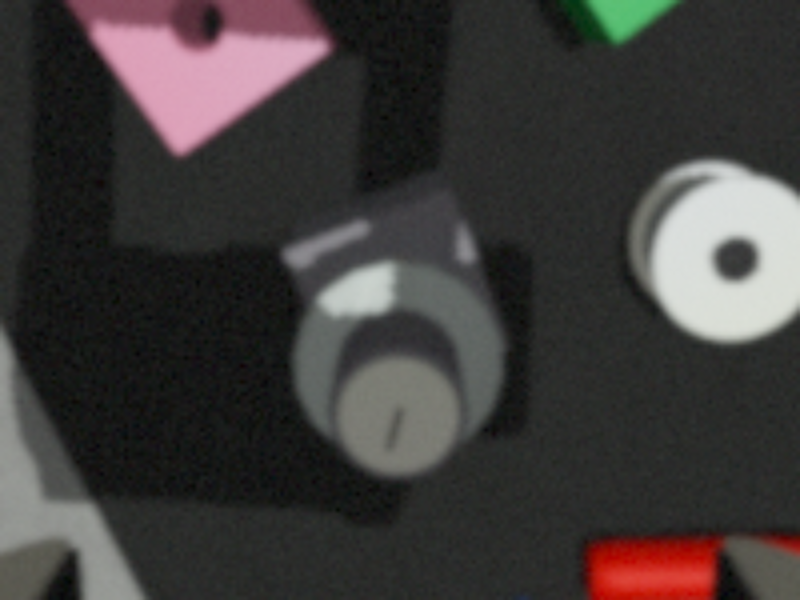

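Run:
```python
from h import *
s=load('wrist');print('dial',pt(s,319.2,204,.182))
s['position']=np.array([0.51987518,0.21572393,0.44256763]);s['orientation']=np.array([2.85108359,8.50819037e-04,1.16994453])
print('bore',pt(s,317.2,173.3,.064),observe()['eef_rot'])
```

```text
dial [ 0.58852027 -0.27622229  0.182     ]
bore [0.59162758 0.18275296 0.064     ] [ 3.14146219e+00 -2.49203812e-04  2.73991429e+00]
```

Call:
arm_command(rotation=[[0, 0, 0], [0, 0, 0], [0, 0, 0], [0, 0, 0], [0, 0, 0], [0, 0, 0]], offset=[[2, -3, -40], [0, 0, -40], [0, 0, -30], [0, 0, -16], [0, 0, -8], [0, 0, 0]], grip=[93, 93, 93, 93, 93, 93])

```text
time_s: 3.82
tool_pos: [0.5889, -0.2739, 0.1453]
eef_rot: [-3.142, 0.001, 2.742]
ft_force: [0.0, 0.5, -0.1]
grip_width: 0.0931
```

Call:
arm_command(rotation=[[0, 0, 0], [0, 0, 0], [0, 0, 0], [0, 0, 0], [0, 0, 0], [0, 0, 0], [0, 0, 0], [0, 0, 0]], offset=[[0, 0, -2], [0, 0, 0], [0, 0, 0], [0, 0, 0], [0, 0, 0], [0, 0, 0], [0, 0, 0], [0, 0, 0]], grip=[70, 50, 42, 38, 34, 30, 28, 28], grip_force=35)

```text
time_s: 4.82
tool_pos: [0.5887, -0.2742, 0.1426]
eef_rot: [3.142, -0.0, 2.742]
ft_force: [0.5, -0.3, -0.5]
grip_width: 0.0317
```

Gripped: the opening is 31.7 mm, which fits the 32 mm grip. Now lift it clear and carry it over.

Call:
arm_command(rotation=[[0, 0, 0], [0, 0, 0], [0, 0, 0], [0, 0, 0], [0, 0, 0], [0, 0, 0]], offset=[[0, 0, 10], [0, 0, 15], [0, 0, 30], [0, 0, 40], [0, 0, 20], [0, 0, 0]], grip=[28, 28, 28, 28, 28, 28])

```text
time_s: 5.58
tool_pos: [0.5891, -0.2744, 0.2592]
eef_rot: [-3.141, 0.002, 2.742]
ft_force: [0.9, 0.2, -2.3]
grip_width: 0.0315
```

Call:
arm_command(rotation=[[0, 0, 0], [0, 0, 0], [0, 0, 0], [0, 0, 0], [0, 0, 0], [0, 0, 0], [0, 0, 0], [0, 0, 0], [0, 0, 0], [0, 0, 0]], offset=[[0, 30, 0], [0, 50, 0], [0, 55, 0], [0, 55, 0], [0, 55, 0], [0, 55, 0], [0, 55, 0], [0, 50, 0], [0, 35, 0], [3, 15, 0]], grip=[28, 28, 28, 28, 28, 28, 28, 28, 28, 28])

```text
time_s: 6.82
tool_pos: [0.5912, 0.1823, 0.2558]
eef_rot: [-3.14, -0.002, 2.744]
ft_force: [-0.0, 0.8, -1.8]
grip_width: 0.0312
```

Call:
arm_command(rotation=[[0, 0, 0], [0, 0, 0], [0, 0, 0]], offset=[[0, 3, -50], [0, 0, -50], [0, 0, 0]], grip=[28, 28, 28])

```text
time_s: 7.2
tool_pos: [0.5905, 0.1831, 0.1528]
eef_rot: [-3.138, -0.005, 2.741]
ft_force: [2.3, 0.6, -1.7]
grip_width: 0.0319
```

Run:
```python
from h import *
o=observe();print(o['tool_pos'],o['ft_force'],o['grip_width'])
s=snap('scene');w=snap('wrist');t=snap('top')
def c(i,x,y,ww,h,k): return cv2.resize(i[y:y+h,x:x+ww],None,fx=k,fy=k,interpolation=cv2.INTER_CUBIC)
a=c(s['pixels'],375,170,80,110,5);b=c(w['pixels'],240,120,160,220,2.5)
cv2.imwrite('pics/i1.png',np.hstack([a,b])[:,:,::-1])
```

```text
[0.5904562  0.18306396 0.15278058] [ 2.25119876  0.55047993 -1.67086214] 0.031853348235413845
```

View pics/i1.png

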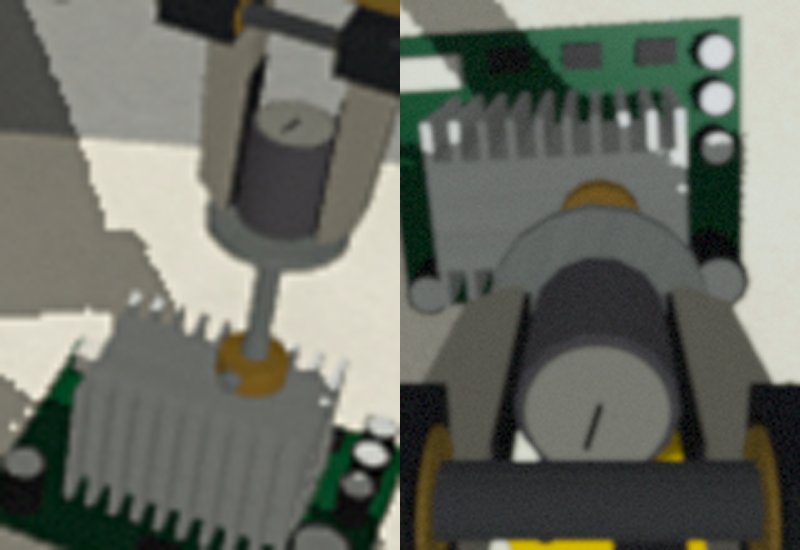

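The weight reading is unchanged while the tip is by calculation 10 mm below the mouth, so the stem is in the bore. The 2.3 N side force says to shift about +1 mm in x. I'll continue slowly to collar contact.

Call:
arm_command(rotation=[[0, 0, 0], [0, 0, 0], [0, 0, 0], [0, 0, 0]], offset=[[1, 0, 0], [0, 0, -2], [0, 0, -2], [0, 0, 0]], grip=[28, 28, 28, 28])

```text
time_s: 7.85
tool_pos: [0.5925, 0.1837, 0.1534]
eef_rot: [-3.141, -0.0, 2.742]
ft_force: [-3.0, -0.7, -1.7]
grip_width: 0.0318
```

Call:
arm_command(rotation=[[0, 0, 0], [0, 0, 0], [0, 0, 0], [0, 0, 0], [0, 0, 0]], offset=[[0, 0, -1], [0, 0, -1], [0, 0, -1], [0, 0, -1], [0, 0, 0]], grip=[28, 28, 28, 28, 28])

```text
time_s: 8.48
tool_pos: [0.5927, 0.1837, 0.1495]
eef_rot: [-3.141, -0.0, 2.742]
ft_force: [-4.5, -1.3, -1.3]
grip_width: 0.0312
```

Call:
arm_command(rotation=[[0, 0, 0], [0, 0, 0], [0, 0, 0], [0, 0, 0], [0, 0, 0], [0, 0, 0]], offset=[[-1, 0, 0], [0, 0, -1], [0, 0, -1], [0, 0, -1], [0, 0, -1], [0, 0, 0]], grip=[28, 28, 28, 28, 28, 28])

```text
time_s: 9.22
tool_pos: [0.5919, 0.1838, 0.146]
eef_rot: [3.141, 0.001, 2.742]
ft_force: [-1.0, 0.2, 3.5]
grip_width: 0.0315
```

Collar contact at TCP z 0.146, about as predicted, with roughly 5 N drag. The bottom can't be reached for at least another 7 mm. I'll lower the grip force so that slipping acts as a fuse.

Call:
arm_command(rotation=[[0, 0, 0], [0, 0, 0], [0, 0, 0], [0, 0, 0], [0, 0, 0], [0, 0, 0], [0, 0, 0], [0, 0, 0]], offset=[[0, 0, -1], [0, 0, -1], [0, 0, -1], [0, 0, -1], [0, 0, -1], [0, 0, -1], [0, 0, 0], [0, 0, 0]], grip=[28, 28, 28, 28, 28, 28, 28, 28], grip_force=15)

```text
time_s: 10.22
tool_pos: [0.5917, 0.1837, 0.1395]
eef_rot: [-3.141, -0.0, 2.742]
ft_force: [1.3, 1.0, 2.2]
grip_width: 0.0315
```

Call:
arm_command(rotation=[[0, 0, 0], [0, 0, 0], [0, 0, 0], [0, 0, 0]], offset=[[0, 0, -0.5], [0, 0, -0.5], [0, 0, -0.5], [0, 0, -0.5]], grip=[28, 28, 28, 28])

```text
time_s: 10.72
tool_pos: [0.5918, 0.1837, 0.1376]
eef_rot: [-3.142, 0.0, 2.742]
ft_force: [2.1, 0.1, 3.6]
grip_width: 0.0316
```

Call:
arm_command(rotation=[[0, 0, 0], [0, 0, 0]], offset=[[0, 0, -0.5], [0, 0, -0.5]], grip=[28, 28])

```text
time_s: 10.98
tool_pos: [0.5917, 0.1837, 0.1366]
eef_rot: [-3.141, -0.0, 2.742]
ft_force: [1.3, 0.9, 3.7]
grip_width: 0.0318
```

Call:
arm_command(rotation=[[0, 0, 0], [0, 0, 0], [0, 0, 0], [0, 0, 0]], offset=[[0, 0, -0.5], [0, 0, -0.5], [0, 0, -0.5], [0, 0, -0.5]], grip=[28, 28, 28, 28])

```text
time_s: 11.48
tool_pos: [0.5917, 0.1838, 0.1346]
eef_rot: [-3.142, -0.0, 2.742]
ft_force: [2.4, 0.2, 3.6]
grip_width: 0.0316
```

Call:
arm_command(rotation=[[0, 0, 0], [0, 0, 0], [0, 0, 0], [0, 0, 0]], offset=[[0, 0, -0.5], [0, 0, -0.5], [0, 0, -0.5], [0, 0, -0.5]], grip=[28, 28, 28, 28])

```text
time_s: 11.98
tool_pos: [0.5917, 0.1838, 0.1326]
eef_rot: [-3.142, -0.0, 2.742]
ft_force: [1.7, -0.0, 3.0]
grip_width: 0.0317
```

Call:
arm_command(rotation=[[0, 0, 0], [0, 0, 0], [0, 0, 0], [0, 0, 0]], offset=[[0, 0, -0.5], [0, 0, -0.5], [0, 0, -0.5], [0, 0, -0.5]], grip=[28, 28, 28, 28])

```text
time_s: 12.48
tool_pos: [0.5917, 0.1838, 0.1306]
eef_rot: [-3.142, 0.0, 2.742]
ft_force: [1.3, -0.3, 3.2]
grip_width: 0.032
```

Call:
arm_command(rotation=[[0, 0, 0], [0, 0, 0], [0, 0, 0], [0, 0, 0]], offset=[[0, 0, -0.5], [0, 0, -0.5], [0, 0, -0.5], [0, 0, -0.5]], grip=[28, 28, 28, 28])

```text
time_s: 12.98
tool_pos: [0.5919, 0.1838, 0.1291]
eef_rot: [3.141, 0.001, 2.742]
ft_force: [-0.1, -1.2, 9.7]
grip_width: 0.0315
```

Call:
arm_command(rotation=[[0, 0, 0]], offset=[[0, 0, 0]], grip=[28])

```text
time_s: 13.1
tool_pos: [0.5918, 0.1838, 0.1291]
eef_rot: [3.141, 0.0, 2.742]
ft_force: [0.3, -0.7, 7.1]
grip_width: 0.0318
```

Call:
arm_command(rotation=[[0, 0, 0], [0, 0, 0]], offset=[[0, 0, -0.3], [0, 0, 0]], grip=[28, 28])

```text
time_s: 13.35
tool_pos: [0.5919, 0.1838, 0.1291]
eef_rot: [3.141, 0.001, 2.742]
ft_force: [-0.5, -1.3, 9.3]
grip_width: 0.0317
```

Call:
arm_command(rotation=[[0, 0, 0], [0, 0, 0]], offset=[[0, 0, -0.4], [0, 0, 0]], grip=[28, 28])

```text
time_s: 13.6
tool_pos: [0.592, 0.1838, 0.129]
eef_rot: [3.141, 0.001, 2.742]
ft_force: [-0.7, -1.7, 12.1]
grip_width: 0.0321
```

Bottomed: the TCP has stopped and the force rises with each step. It now reads 12 N, about 9 N of that on the bottom. I'll relax the push and release.

Call:
arm_command(rotation=[[0, 0, 0], [0, 0, 0], [0, 0, 0], [0, 0, 0], [0, 0, 0], [0, 0, 0], [0, 0, 0], [0, 0, 0]], offset=[[0, 0, 0.5], [0, 0, 0.3], [0, 0, 0], [0, 0, 0], [0, 0, 0], [0, 0, 0], [0, 0, 0], [0, 0, 0]], grip=[28, 28, 31, 40, 60, 80, 93, 93])

```text
time_s: 14.6
tool_pos: [0.5917, 0.1838, 0.1287]
eef_rot: [-3.142, -0.0, 2.742]
ft_force: [-0.6, -0.6, 0.1]
grip_width: 0.0752
```

Call:
arm_command(rotation=[[0, 0, 0], [0, 0, 0], [0, 0, 0], [0, 0, 0], [0, 0, 0]], offset=[[0, 0, 10], [0, 0, 25], [0, 0, 40], [0, 0, 40], [0, 0, 0]], grip=[93, 93, 93, 93, 93])

```text
time_s: 15.22
tool_pos: [0.5927, 0.184, 0.2482]
eef_rot: [3.138, 0.005, 2.742]
ft_force: [-0.2, -0.4, -1.3]
grip_width: 0.0929
```

Run:
```python
from h import *
o=observe();print(o['tool_pos'],o['ft_force'],o['grip_width'])
s=snap('scene','end.png')
c=cv2.resize(s['pixels'][180:290,360:480],None,fx=5,fy=5,interpolation=cv2.INTER_CUBIC)
cv2.imwrite('pics/endc.png',c[:,:,::-1])
K=s['intrinsics']
for z in(.064,.076,.064-.0346+.138,.064-.0336+.138):
    p=K@R(s).T@(np.array([.5918,.1838,z])-s['position']);print(z,p[:2]/p[2],(p[:2]/p[2]-[360,180])*5)
```

```text
[0.5926618  0.18402577 0.2481661 ] [-0.20057969 -0.42672432 -1.2586322 ] 0.09288064049900666
0.064 [423.43130621 247.42235255] [317.15653104 337.11176275]
0.076 [424.24987854 242.99741252] [321.24939271 314.98706259]
0.16740000000000002 [431.01336377 206.43617617] [355.06681883 132.18088086]
0.16840000000000002 [431.09297445 206.00582627] [355.46487227 130.02913136]
```

View pics/endc.png

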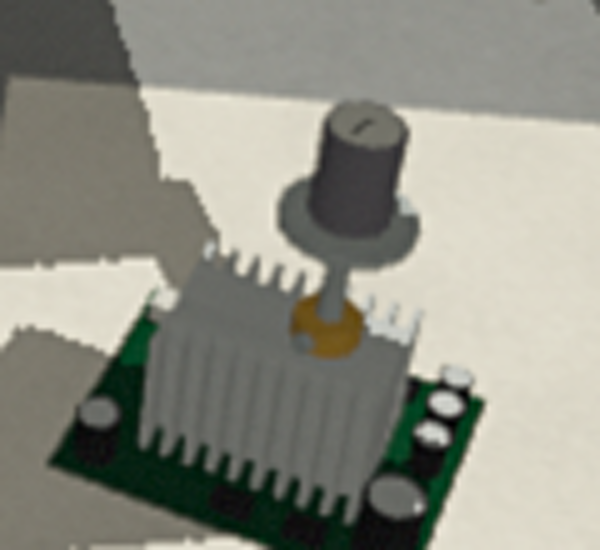

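View pics/end.png

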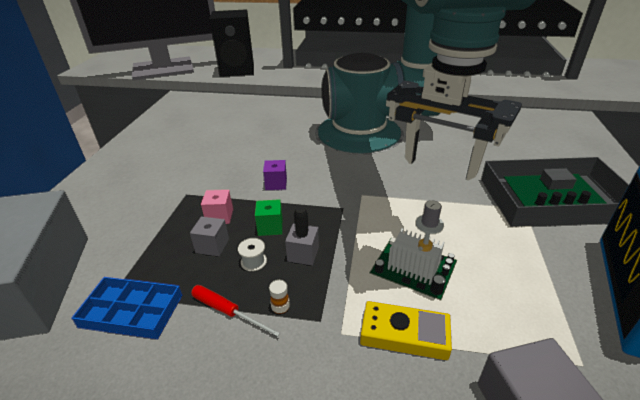

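The crop shows the thermometer upright with its collar at crop (327,325), on the heat sink. The full view shows everything else in its place and the gripper clear.

```bash
python3 -c "
from cell import *
print(close_job())"
```

```text
the job is handed in; nothing more can be done
None
```

I took the stem thermometer from its grey stand, lowered it into the heat sink bore and pushed it down through its collar until it bottomed. I then let go, backed the gripper off and handed the job in after about 15 s of robot time.

- **Bottom:** it was felt about 34 mm down. While the stem slid through the collar the push read about 3.5 N. It then rose to 12 N with the gripper no longer moving, so about 9 N was on the bottom.
- **Last picture:** the thermometer stands upright with the collar on the heat sink, and the other things are where they were. The dial matches that depth to within about 2 mm, which is as fine as the camera calibration allows.
- **Not confirmed:** I judged the collar flush from the picture and from the steady drag during the push; I did not measure it directly. The wrist force read −1.3 N in z after release with the gripper clear, which I took as noise just after the lift.

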